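# Hold a sprung gauge on the marked dental cast

## Task

Set the blue-based dental cast fully down on the stand with its three pins in the holes underneath, and let go of it. Then take the black gauge out of its rack and hold it upright with its sprung brass tip on the red dot, pressing gently so that the tip is pushed in about half of its travel, never ramming it. Finish while still holding the gauge there, and leave the other things on the bench where they are.

Things in the scene. Friction and masses are not known exactly. Their poses are not given: they have to be found in the camera images.
- cast_centre (a point): centre of the loose dental cast (220 g), 20 mm above its underside. Blue base plate 60 x 54 mm (own x, y), 12 mm thick; white plaster above to 30 mm (the front 14 mm only 40 mm wide); horseshoe of teeth on top to 40 mm, open to -x. z up, x to the front teeth. Grip from above across the 54 mm width (along y). Starts upright on the table
- cast_seat (a point): centre of the cast's underside, same axes as cast_centre. Three holes 8.5 mm wide and 12 mm deep open here, at own (x, y) = (19, 0), (-17, 14) and (-17, -14) mm
- spot (a point): centre of the red dot (10 mm across) on the flat plaster inside the horseshoe of teeth, at the plaster's surface: 30 mm above the underside, at own (x, y) = (-6, 3) mm of the cast. Flat clear space round it has a radius of at least 12 mm; the teeth stand about 10 mm above it
- stand_seat (a point): centre of the top face of the fixed stand, 30 mm above the table: aluminium block 58 x 44 mm (own x, y), dark foot 100 x 85 x 8 mm. Three pointed brass pins, 6 mm thick, stand 10 mm above it at own (x, y) = (19, 0), (-17, 14), (-17, -14) mm, matching the cast's holes: the cast fits one way only, its x along this x, cast_seat on this point
- gauge_grip (a point): middle of the black barrel (20 mm thick, 85 mm long) of the gauge, a round pen-like tool, 90 g, 135 mm long; z points from tip to top. Top end 42.5 mm above this point, free tip end 92.5 mm below it. Under the barrel: steel nose 12 mm thick, 34 mm long, then the brass tip standing out 16 mm. Starts upright in the rack, shoulder of the barrel on the rim
- gauge_point (a point): the very end of the gauge's sprung brass tip (5 mm in diameter, rounded), same axes as gauge_grip; moves into the gauge as the tip is pressed
- plunger (a joint): how far the sprung tip is pushed in, m: 0 free, 0.010 fully in (stop). The spring begins at about 1 N and gains 0.35 N per mm, so half of its travel takes about 2.8 N
- rack: fixed rack for the gauge: grey upright tube 40 mm in diameter, bore 14 mm, rim 65 mm above the table, on a dark round foot 84 mm across; origin on the table at its axis. The gauge lifts straight up, 51 mm until its tip clears the rim
- spare_cast: a bystander: loose all-white cast 60 x 54 mm, 36 mm high, without blue base or dot; origin at its underside
- glue_bottle: a bystander: white bottle with red cap, 36 mm in diameter, 100 mm high; origin at its underside
- lamp: a bystander: round glass spirit lamp, unlit, 80 mm in diameter, 78 mm high; origin at its underside
- bur_block: a bystander: black round block with burs, 60 mm in diameter, 42 mm high; origin at its underside

How it is judged:
By the outcome, as a careful person would: the job done as asked, in the order asked, and still so for the second after the job is handed in, while the arm keeps its last pose, push and grip.
It also fails if it takes over 67 s, if anything falls off the work surface, if the arm or the gripper's body presses on something with over 40 N, if the wrist force passes 120 N, or if a joint passes its speed limit or range.

## Robot

A 7-joint arm with a two-finger parallel gripper is mounted at the origin on the work surface. World frame = base frame: x ahead of the robot, y to its left, z up, the work surface at z = 0. Lengths are in m, angles in rad, forces in N, time in s.
With the tool pointing down it reaches from about 0.425 to 0.95 m from the base axis. Payload 4.7 kg.
Tool frame: the origin (TCP) lies at the very end of the fingers, on their centre line; the grasp point (between the pads) lies 19 mm behind it; z points along the fingers, y is the line along which they close (so a half turn about z gives the same grasp; the last joint's range is limited). The gripper opens to 85 mm and grips with 20 to 120 N. Pads are 22 mm wide; open, the fingers measure 114 mm over their backs; the gripper's body (76 mm by 85 mm) begins 54 mm behind the grasp point. The pads swing forward as they close: fully open they stand 13 mm farther back than shut.
Start: joints at [-1.14, 0.469, -0.049, 1.532, 0.024, 1.141, -0.082], TCP at [0.3, 0.605, 0.231] pointing down, gripper open.
Joint ranges: [-2.59, 2.59], [-0.33, 1.99], [-1.39, 1.29], [0.1, 2.45], [-1.04, 4.18], [0.21, 1.99], [-2.66, 2.66]. Speed limits (rad/s): [2.57, 2.57, 3.14, 3.14, 3.14, 3.14, 3.14].

## Interface

Orientations are given as a unit quaternion [x, y, z, w].
In Python, from rig import monitor, capture, ticket gives the robot as it stands.
- The arm moves only by the tool carry_out, never from a script. Its argument "deltas" is a list of rows, each a list of 3 entries, a list of its own where there are three numbers: the closure, from 0 (fully open) to 1 (shut), then the shift along the tool's x, y, z in m, then the turn about the tool's z in degrees. In form: [[fingers, [x, y, z], yaw], ...]. A call has exactly 8 rows; each row shifts and turns the commanded pose from where the row before left it, along the tool's axes as they then stand; what a row does not reach is not made up. A row lasts 1/10 s, in which the tool goes at most 50 mm and 8.59 degrees, less where a joint would pass 70% of its speed; a pose out of reach is approached as far as the arm can. A call is refused whole if a number of a shift passes 0.05 or a number of a turn 8.59, either way. A call with a gripper value outside its range is refused whole. The fingers move at their own pace and stop on an object; "newtons" is the grip in N (left out, the last holds). Time passes only in rows, so rows that do not move let the fingers close, or fill a call up. It gives the time, the measured TCP pose, the force, the opening and the grip force at its end, in the units of the state.
- monitor.observe(): the state, without advancing time (a new reading comes with each control period).
- capture(name): name is "scene" or "side" or "wrist"; returns a dict with "image" (420x560x3 uint8, red, green, blue), "z_map" (420x560 float32, m along the optical axis (not along the pixel's ray), 0 where there is no reading), "fx", "fy", "cx", "cy" (pixels), "position" and "attitude" of the camera in the world; the wrist camera has in their place "T_tool_cam" (4x4, takes a point from camera to tool coordinates, whose origin is the TCP and whose axes are the flange's). Camera axes: x right, y up, looking along -z (the intrinsics and any distortion apply to the point x, -y, -z); pixel columns grow to the right and rows downward; lengths in m; the calibration is good to about 2 mm. A picture is of the moment at which its call begins: read the wrist's pose just before it.
- ticket.close_job(): hands the job in; it is judged then, once.
The state is a dict: "time_s": time; "joint_positions": joint angles; "qvel": joint speeds; "effort": joint torques, N m; "ee_pos": TCP position; "orientation": TCP orientation; "wrist_force": force on the tool from outside, world axes, zero at the start; "moment": the same for the moment, N m; "gripper_width": opening from 0.0 (shut) to 1.0 (fully open); "gripper_force": force on a finger pad.
Only numpy, scipy, OpenCV 4.12 (cv2) and the standard library are available. Lean on these libraries where they do the work, as an engineer would, in place of code of your own. Each camera call takes 0.05 s, during which the arm holds its last target. There are 200 camera calls.

## Working session

There is one attempt and no reset: what is moved stays moved. The work goes in short steps, Python scripts to look and compute and a tool call to move; the robot and the scene stay as the last step left them, time stands still between calls to the robot, and variables do not carry over. Pictures are saved under pics/ and viewed, at most 10 in all, crops included, and the job is handed in when it is done.

Besides the shell and the picture viewer there is one more tool, called after ">>>" as a command line: name --argument value ..., lists and objects as JSON in quotes. carry_out: Moves the arm, as the interface text tells. Its arguments: {"type":"object","properties":{"deltas":{"type":"array"},"newtons":{"type":"number"}},"required":["deltas"]}

```bash
ls; mkdir -p pics
python3 - <<'E'
from rig import monitor, capture
import cv2,numpy as np
s=monitor.observe();print(s)
ims=[]
for n in("scene","side"):
    c=capture(n);np.savez(f"{n}0.npz",**c);print(n,c["fx"],c["fy"],c["cx"],c["cy"],c["position"],c["attitude"],[k for k in c])
    cv2.imwrite(f"pics/{n}0.png",c["image"][:,:,::-1])
E
```

```text
pics
{'time_s': 0.0, 'joint_positions': array([-1.13989162,  0.46947726, -0.04861334,  1.53369392,  0.02410761,
        1.14101006, -0.08233419]), 'qvel': array([ 0.00135137, -0.0005971 , -0.00050023, -0.00094742, -0.00078572,
       -0.00103944, -0.00149299]), 'effort': array([ 4.25181452e-04, -5.10301065e+01, -4.56008571e-02, -2.37717533e+01,
        1.09220974e-02,  7.47217942e-03,  1.41533292e-06]), 'ee_pos': array([0.29926809, 0.60437452, 0.23023734]), 'orientation': array([ 2.27874045e-01,  9.73690103e-01, -9.82564670e-04, -1.92626351e-04]), 'wrist_force': array([-0.12638298, -0.57780561,  0.6423373 ]), 'moment': array([ 0.00014122, -0.01010416,  0.01682566]), 'gripper_force': 0.0, 'gripper_width': 0.998268041493626}
scene 485.5898110047936 485.5898110047936 282.60309173298674 209.89393034396377 [1.3929556  0.10018813 0.83218489] [0.27929745 0.28644274 0.65222769 0.64384978] ['image', 'z_map', 'fx', 'fy', 'cx', 'cy', 'position', 'attitude']
side 426.6522836689887 426.6522836689887 280.3986104305666 210.5695602739853 [ 0.2327963  -0.66243164  0.66730814] [ 0.44418697 -0.10260403 -0.22026658  0.86235316] ['image', 'z_map', 'fx', 'fy', 'cx', 'cy', 'position', 'attitude']
```

View pics/scene0.png

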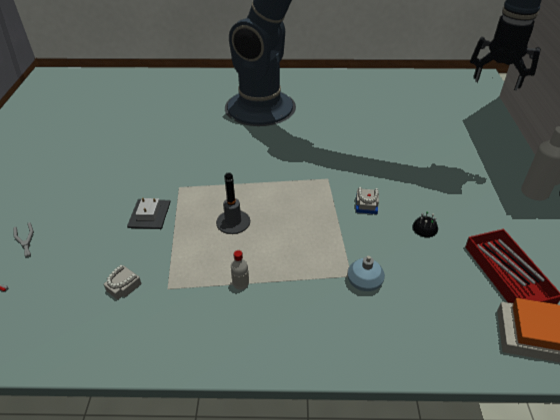

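View pics/side0.png

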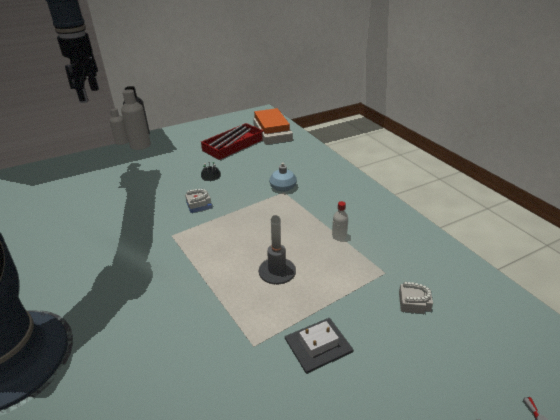

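The scene picture shows the stand at (149,212), the gauge in its rack at (231,200), the blue-based cast at (367,200), the burs at (426,225), the lamp at (366,272), the bottle at (239,270) and the spare cast at (121,282). The side view shows the same layout.

```bash
cat > h.py <<'E'
import numpy as np,cv2
from scipy.spatial.transform import Rotation as R
def pose(c,s=None):
    if "T_tool_cam" in c:
        T=np.eye(4);T[:3,:3]=R.from_quat(s["orientation"]).as_matrix();T[:3,3]=s["ee_pos"];return T@c["T_tool_cam"]
    T=np.eye(4);T[:3,:3]=R.from_quat(c["attitude"]).as_matrix();T[:3,3]=c["position"];return T
def cloud(c,s=None):
    T=pose(c,s);z=c["z_map"];v,u=np.mgrid[:z.shape[0],:z.shape[1]]
    p=np.stack([(u-c["cx"])/c["fx"]*z,-(v-c["cy"])/c["fy"]*z,-z],-1)
    w=p@T[:3,:3].T+T[:3,3];w[z==0]=np.nan;return w
def topix(c,P,s=None):
    T=pose(c,s);q=(np.atleast_2d(P)-T[:3,3])@T[:3,:3]
    return np.stack([c["cx"]+c["fx"]*q[:,0]/-q[:,2],c["cy"]-c["fy"]*q[:,1]/-q[:,2]],-1)
def totool(s,P): return R.from_quat(s["orientation"]).inv().apply(np.asarray(P)-s["ee_pos"])
E
python3 - <<'E'
from h import *
for n,B in(("scene",dict(cast=(352,180,384,218),stand=(125,192,175,232),rack=(212,168,254,238),burs=(410,208,442,240),lamp=(345,252,388,294))),("side",dict(cast=(182,184,216,214),stand=(283,315,355,372),rack=(255,210,300,286),burs=(198,160,224,184),lamp=(266,160,300,196)))):
    c=dict(np.load(n+"0.npz"));w=cloud(c);im=c["image"].astype(int)
    for k,(a,b,d,e) in B.items():
        p=w[b:e,a:d].reshape(-1,3);col=im[b:e,a:d].reshape(-1,3);m=p[:,2]>.006
        q=p[m]
        print(n,k,len(q),q.min(0).round(3),q.max(0).round(3),"table z",np.nanmedian(p[~m][:,2]).round(4))
        if k=="stand":
            t=q[(q[:,2]>.025)&(q[:,2]<.034)];r=cv2.minAreaRect((t[:,:2]*1000).astype(np.float32));print(r,t.mean(0))
            t=q[q[:,2]>.035];print("pins",t.round(3).tolist())
        if k=="cast":
            r=cv2.minAreaRect((q[:,:2]*1000).astype(np.float32));print(r)
            red=(col[:,0]>col[:,1]*1.6)&(col[:,0]>70);print("red",p[red].mean(0))
        if k=="rack":
            t=q[q[:,2]>.1];print("gauge top",t.mean(0),t.min(0),t.max(0))
E
```

```text
scene cast 515 [0.382 0.266 0.006] [0.51  0.331 0.045] table z 0.001
((444.2893371582031, 298.3825988769531), (53.88547897338867, 130.87960815429688), 83.40190887451172)
red [0.4695686  0.29974425 0.03064752]
scene stand 982 [ 0.453 -0.3    0.006] [ 0.569 -0.205  0.042] table z 0.0015
((517.969482421875, -249.146484375), (45.26156997680664, 62.00653076171875), 88.59494018554688) [ 0.52005709 -0.24816085  0.03071164]
pins [[0.498, -0.264, 0.039], [0.501, -0.26, 0.042], [0.5, -0.236, 0.042], [0.5, -0.234, 0.041], [0.499, -0.264, 0.037], [0.498, -0.262, 0.036], [0.502, -0.236, 0.039], [0.502, -0.234, 0.039], [0.505, -0.263, 0.038], [0.504, -0.261, 0.038], [0.503, -0.237, 0.037], [0.503, -0.234, 0.037], [0.536, -0.251, 0.041], [0.534, -0.249, 0.038], [0.534, -0.252, 0.036], [0.539, -0.248, 0.04], [0.54, -0.25, 0.037], [0.539, -0.248, 0.037]]
scene rack 947 [ 0.362 -0.079  0.006] [0.594 0.004 0.154] table z 0.0018
gauge top [ 0.54742437 -0.03719075  0.13036145] [ 0.53137275 -0.04764369  0.10001998] [ 0.55364813 -0.02818777  0.15387422]
scene burs 425 [0.535 0.397 0.006] [0.591 0.457 0.046
[... 805 characters left out ...]
.237, 0.037], [0.534, -0.253, 0.035], [0.536, -0.254, 0.035], [0.5, -0.237, 0.036], [0.5, -0.239, 0.038], [0.5, -0.263, 0.041], [0.502, -0.263, 0.039], [0.498, -0.263, 0.038], [0.499, -0.265, 0.041], [0.501, -0.266, 0.04], [0.503, -0.265, 0.038], [0.498, -0.264, 0.037], [0.499, -0.265, 0.038], [0.5, -0.267, 0.038], [0.502, -0.266, 0.037], [0.499, -0.266, 0.035]]
side rack 971 [ 0.502 -0.08   0.006] [ 0.582 -0.002  0.151] table z 0.0007
gauge top [ 0.53999467 -0.04440847  0.12908646] [ 0.53220041 -0.05027136  0.10028683] [ 0.55110288 -0.03189776  0.15102815]
side burs 228 [0.53  0.394 0.006] [0.588 0.449 0.044] table z -0.0
side lamp 511 [0.68  0.222 0.009] [0.756 0.293 0.079] table z -0.0003
```

>>> carry_out --deltas '[[0,[0,0,0],-5.9],[0,[0,0,0],-5.9],[0,[0,0,0],-5.9],[0,[-0.022,-0.028,0.003],0],[0,[-0.022,-0.028,0.003],0],[0,[-0.022,-0.028,0.003],0],[0,[-0.022,-0.028,0.003],0],[0,[-0.022,-0.028,0.003],0]]' --newtons 40

```text
time_s: 0.9
ee_pos: [0.3876, 0.4484, 0.2158]
orientation: [0.075, 0.997, -0.0, -0.0]
wrist_force: [0.8, 0.2, 0.3]
gripper_width: 0.995
gripper_force: 0.0
```

>>> carry_out --deltas '[[0,[-0.022,-0.028,0.003],0],[0,[-0.022,-0.028,0.003],0],[0,[-0.022,-0.028,0.003],0],[0,[-0.022,-0.028,0.003],0],[0,[-0.022,-0.028,0.003],0],[0,[0,0,0],0],[0,[0,0,0],0],[0,[0,0,0],0]]'

```text
time_s: 1.7
ee_pos: [0.4742, 0.2962, 0.2012]
orientation: [0.074, 0.997, 0.0, -0.0]
wrist_force: [-0.4, -1.4, 0.7]
gripper_width: 1.006
gripper_force: 0.0
```

```bash
cat > fitcast.py <<'E'
from h import *
from rig import monitor,capture
import sys
s=monitor.observe();c=capture("wrist");np.savez("w.npz",**c)
cv2.imwrite(f"pics/{sys.argv[1]}.png",c["image"][:,:,::-1])
w=cloud(c,s);im=c["image"].astype(int)
print(s["ee_pos"],R.from_quat(s["orientation"]).as_matrix()[:,0],s["wrist_force"]);print(c["T_tool_cam"].round(3))
near=np.hypot(w[...,0]-.475,w[...,1]-.2955)<.055
r=(im[...,0]>im[...,1]*1.7)&(im[...,0]>70)&near&(w[...,2]>.02)
print("dot",r.sum(),w[r].mean(0))
b=(im[...,2]>im[...,0]*1.5)&(im[...,2]>60)&near
t=w[near&(w[...,2]>.008)];rc=cv2.minAreaRect((t[:,:2]*1000).astype(np.float32));print("all",rc,np.nanmedian(w[near&(w[...,2]<.006)][:,2]))
t=w[b];rc=cv2.minAreaRect((t[:,:2]*1000).astype(np.float32));print("blue",rc,b.sum(),np.percentile(t[:,2],[5,50,95]))
E
python3 fitcast.py wrist1
```

```text
[0.47416087 0.29619671 0.20119172] [-9.88902893e-01  1.48561729e-01  6.93767422e-04] [-0.39862773 -1.44278441  0.74867565]
[[ 0.     0.944  0.329  0.085]
 [ 1.     0.    -0.001  0.   ]
 [-0.001  0.329 -0.944 -0.142]
 [ 0.     0.     0.     1.   ]]
dot 68 [0.47070293 0.29873821 0.02945616]
all ((475.81817626953125, 295.45111083984375), (109.8890609741211, 60.48299026489258), 83.32347106933594) -0.0010486223464079847
blue ((477.9638366699219, 295.81903076171875), (54.34270095825195, 64.77940368652344), 82.91970825195312) 136 [-0.00088619  0.01054483  0.01290383]
```

View pics/wrist1.png

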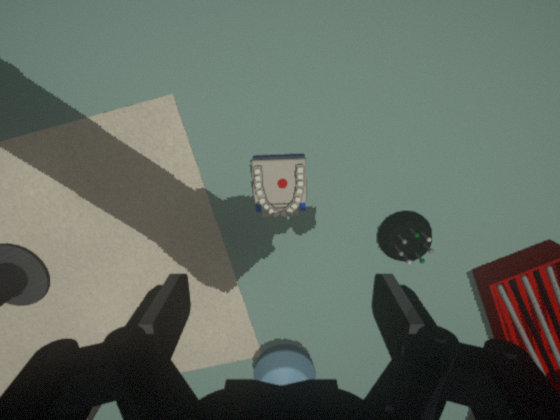

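The wrist picture shows the cast at (280,183) with its red dot at (282,183) and its front teeth pointing down the picture (world +x). The burs are at (405,237), and the fingertips are at (172,280) and (390,280).

```bash
cat > fit2.py <<'E'
from h import *
def fit(w,im,c0,seat=0.0,dbg=True):
    """cast pose from points: height band, rect"""
    near=(np.hypot(w[...,0]-c0[0],w[...,1]-c0[1])<.045)
    t=w[near&(w[...,2]>seat+.012)&(w[...,2]<seat+.045)]
    rc=cv2.minAreaRect((t[:,:2]*1000).astype(np.float32))
    r=(im[...,0]>im[...,1]*1.7)&(im[...,0]>70)&near
    print("rect",rc,len(t),"dot",w[r].mean(0).round(4),r.sum())
E
python3 - <<'E'
from fit2 import *
c=dict(np.load("w.npz"));from rig import monitor
s=monitor.observe();w=cloud(c,s);fit(w,c["image"].astype(int),(.475,.2955))
p=(w-s["ee_pos"])@R.from_quat(s["orientation"]).as_matrix()
for a,b in((130,195),(365,420)):
    q=p[260:340,a:b].reshape(-1,3);q=q[q[:,2]<.05];print(np.nanmax(q,0),np.nanmin(q,0))
for n in("scene","side"):
    c=dict(np.load(n+"0.npz"));fit(cloud(c),c["image"].astype(int),(.475,.2955))
E
```

```text
rect ((475.6214904785156, 294.9786071777344), (53.52717590332031, 60.43364334106445), 83.43804931640625) 3003 dot [0.4706 0.299  0.0295] 68
[ 0.0147588  -0.04111357 -0.01140821] [-0.01064405 -0.05635384 -0.0591969 ]
[ 0.01378518  0.05674491 -0.01092288] [-0.01085703  0.04220022 -0.05918059]
rect ((476.5457763671875, 294.6514892578125), (53.88547897338867, 65.93661499023438), 83.40190887451172) 469 dot [0.4696 0.2997 0.0306] 6
rect ((476.26483154296875, 291.930908203125), (54.41987609863281, 60.522377014160156), 83.42112731933594) 399 dot [0.47   0.2965 0.0305] 1
```

>>> carry_out --deltas '[[0,[0,0,0.02],0],[0,[0,0,0.03],0],[0,[0,0,0.03],0],[0,[0,0,0.02],0],[0,[0,0,0.01],0],[0,[0,0,0],0],[0,[0,0,0],0],[0,[0,0,0],0]]'

```text
time_s: 2.55
ee_pos: [0.4756, 0.2959, 0.0926]
orientation: [0.075, 0.997, 0.001, 0.001]
wrist_force: [-0.9, -0.0, -0.3]
gripper_width: 0.997
gripper_force: 0.0
```

Run:
```python
from fit2 import *
from rig import monitor,capture
s=monitor.observe();c=capture("wrist");np.savez("w2.npz",**c);w=cloud(c,s)
print(s["ee_pos"],s["orientation"])
fit(w,c["image"].astype(int),(.475,.2955))
cv2.imwrite("pics/wrist2.png",c["image"][:,:,::-1])
```

```text
[0.47563859 0.29589716 0.09259808] [7.51496558e-02 9.97171425e-01 8.84456052e-04 9.46636749e-04]
rect ((475.4663391113281, 294.7962646484375), (53.83739471435547, 60.32780456542969), 83.51371002197266) 6352 dot [0.4706 0.2987 0.0293] 146
```

View pics/wrist2.png

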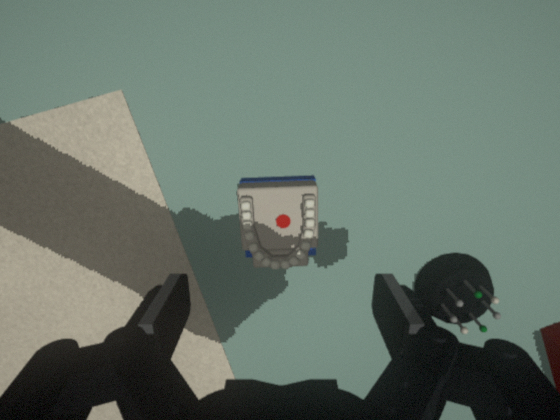

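The cast is now at (278,222) with its dot at (283,221), between and ahead of the fingers, and nothing stands in the way of the descent.

>>> carry_out --deltas '[[0,[0,-0.001,0.02],-2.1],[0,[0,0,0.025],0],[0,[0,0,0.02],0],[0,[0,0,0.014],0],[0,[0,0,0.01],0],[0,[0,0,0],0],[0,[0,0,0],0],[0,[0,0,0],0]]'

```text
time_s: 3.4
ee_pos: [0.4755, 0.2945, 0.0032]
orientation: [0.057, 0.998, 0.001, 0.001]
wrist_force: [0.3, -0.4, 0.7]
gripper_width: 1.001
gripper_force: 0.0
```

>>> carry_out --deltas '[[1,[0,0,0],0],[1,[0,0,0],0],[1,[0,0,0],0],[1,[0,0,0],0],[1,[0,0,0],0],[1,[0,0,0],0],[1,[0,0,0],0],[1,[0,0,0],0]]' --newtons 40

```text
time_s: 4.2
ee_pos: [0.4752, 0.2945, 0.003]
orientation: [0.057, 0.998, 0.0, 0.0]
wrist_force: [0.2, 0.3, 5.9]
gripper_width: 0.622
gripper_force: 43.7
```

>>> carry_out --deltas '[[1,[0,0,-0.01],0],[1,[0,0,-0.025],0],[1,[0,0,-0.035],0],[1,[0,0,-0.04],0],[1,[0,0,-0.04],0],[1,[0,0,-0.03],0],[1,[0,0,-0.017],-5],[1,[0,0,0],0]]'

```text
time_s: 5.0
ee_pos: [0.4758, 0.2947, 0.202]
orientation: [0.014, 1.0, 0.002, 0.002]
wrist_force: [0.6, -0.5, -3.1]
gripper_width: 0.623
gripper_force: 43.1
```

>>> carry_out --deltas '[[1,[-0.004,-0.02,0],0],[1,[-0.009,-0.0387,0],0],[1,[-0.009,-0.0387,0],0],[1,[-0.009,-0.0387,0],0],[1,[-0.009,-0.0387,0],0],[1,[-0.009,-0.0387,0],0],[1,[-0.009,-0.0387,0],0],[1,[-0.009,-0.0387,0],0]]'

```text
time_s: 5.8
ee_pos: [0.5326, -0.0003, 0.1975]
orientation: [0.015, 1.0, -0.0, -0.002]
wrist_force: [0.4, -0.1, -2.6]
gripper_width: 0.623
gripper_force: 43.0
```

>>> carry_out --deltas '[[1,[-0.009,-0.0387,0],0],[1,[-0.009,-0.0387,0],0],[1,[-0.009,-0.0387,0],0],[1,[-0.009,-0.0387,0],0],[1,[-0.009,-0.0387,0],0],[1,[-0.009,-0.0387,0],0],[1,[-0.006,-0.02,0],0],[1,[0,0,0],0]]'

```text
time_s: 6.6
ee_pos: [0.5853, -0.2568, 0.197]
orientation: [0.018, 1.0, -0.001, -0.002]
wrist_force: [0.4, 0.0, -2.1]
gripper_width: 0.625
gripper_force: 43.0
```

Run:
```python
from fit2 import *
from rig import monitor,capture
s=monitor.observe();c=capture("wrist");np.savez("w3.npz",**c);w=cloud(c,s)
print(s["ee_pos"],s["orientation"],s["gripper_width"],s["wrist_force"])
cv2.imwrite("pics/wrist3.png",c["image"][:,:,::-1])
t=(w[...,2]>.025)&(w[...,2]<.034)&(np.hypot(w[...,0]-.518,w[...,1]+.2505)<.05)
q=w[t];print(cv2.minAreaRect((q[:,:2]*1000).astype(np.float32)),len(q))
```

```text
[ 0.58534856 -0.25675261  0.19695711] [ 1.75191122e-02  9.99844503e-01 -8.69205446e-04 -1.81522537e-03] 0.6253101165302936 [ 0.39640522  0.04964352 -2.14952498]
((517.2141723632812, -250.18496704101562), (44.0283088684082, 58.16937255859375), 87.96466827392578) 2995
```

View pics/wrist3.png

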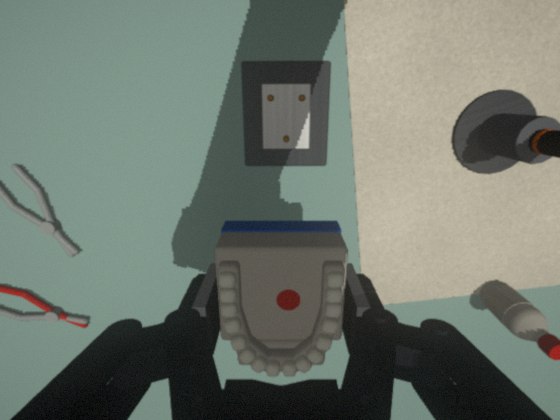

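The cast is held level with its front down the picture: blue back edge at (283,227), dot at (289,299). The stand's three pins are visible at (270,98), (302,98) and (286,139).

Run:
```python
from fit2 import *
from rig import monitor
s=monitor.observe();c=dict(np.load("w3.npz"));im=c["image"].astype(int);w=cloud(c,s)
Rm=R.from_quat(s["orientation"]).as_matrix();p=(w-s["ee_pos"])@Rm
r=(im[...,0]>im[...,1]*1.7)&(im[...,0]>70);r[:270]=0;r[330:]=0;r[:,:250]=0;r[:,330:]=0
d=p[r].mean(0);print("dot tool",d,r.sum())
# blue back edge in tool
b=(im[...,2]>im[...,0]*1.6)&(im[...,2]>50);b[:210]=0;b[250:]=0;b[:,:205]=0;b[:,360:]=0
q=p[b];print("blue",q.min(0),q.max(0),np.median(q,0))
for u in range(230,345,20):
    col=p[:,u][b[:,u]];print(u,col[:,0].max().round(4),col[:,2].round(4)[[0,-1]])
# plaster top plane region inside horseshoe
g=np.zeros(b.shape,bool);g[270:330,250:325]=1
A=p[g];A=A[np.abs(A[:,2]-d[2])<.004];cf=np.linalg.lstsq(np.c_[A[:,:2],np.ones(len(A))],A[:,2],rcond=None)[0];print("top plane tilt",cf)
# pins
hsv=im;B=(im[...,0]>im[...,2]*1.5)&(im[...,0]>45);B[:80]=0;B[155:]=0;B[:,:258]=0;B[:,315:]=0
n,l,st,ce=cv2.connectedComponentsWithStats(B.astype(np.uint8))
for i in range(1,n):
    if st[i,4]>8: print("pin",ce[i],st[i,4],np.nanmean(w[l==i],0).round(4), w[l==i][:,2].max().round(4))
```

```text
dot tool [nan nan nan] 366
blue [nan nan nan] [nan nan nan] [nan nan nan]
230 0.0296 [ 0.0018 -0.0094]
250 0.0294 [ 0.0022 -0.008 ]
270 0.0295 [ 0.0037 -0.0091]
290 0.0293 [ 0.0031 -0.0085]
310 0.0292 [ 0.0009 -0.0075]
330 0.0294 [-0.0009 -0.0079]
top plane tilt [0. 0. 0.]
pin [270.   97.5] 26 [ 0.5002 -0.2599  0.038 ] 0.04
pin [301.5  97.5] 24 [ 0.5011 -0.2321  0.038 ] 0.0397
pin [285.72727273 138.5       ] 22 [ 0.5362 -0.247   0.0378] 0.0409
```

```bash
cat > hold.py <<'E'
from fit2 import *
from rig import monitor,capture
s=monitor.observe();c=capture("wrist");np.savez("w4.npz",**c);im=c["image"].astype(int);w=cloud(c,s)
s2=monitor.observe();print(s["ee_pos"],s2["ee_pos"],s["orientation"],s["qvel"].round(3))
Rm=R.from_quat(s["orientation"]).as_matrix();p=(w-s["ee_pos"])@Rm
r=(im[...,0]>im[...,1]*1.7)&(im[...,0]>70);r[:270]=0;r[330:]=0;r[:,:250]=0;r[:,330:]=0
d=np.nanmedian(p[r],0);print("dot tool",d,r.sum(),np.argwhere(r).mean(0))
g=np.zeros(r.shape,bool);g[270:330,250:325]=1
A=p[g];A=A[np.abs(A[:,2]-d[2])<.004];cf=np.linalg.lstsq(np.c_[A[:,:2],np.ones(len(A))],A[:,2],rcond=None)[0];print("top plane tilt",cf)
b=(im[...,2]>im[...,0]*1.6)&(im[...,2]>50);b[:210]=0;b[250:]=0;b[:,:205]=0;b[:,360:]=0
q=p[b];q=q[~np.isnan(q[:,0])];print("blue y",np.percentile(q[:,1],[0,1,99,100]),"x max",np.percentile(q[:,0],[90,98,100]),"z",np.percentile(q[:,2],[2,98]))
B=(im[...,0]>im[...,2]*1.5)&(im[...,0]>45);B[:60]=0;B[175:]=0;B[:,:240]=0;B[:,335:]=0
n,l,st,ce=cv2.connectedComponentsWithStats(B.astype(np.uint8))
for i in range(1,n):
    if st[i,4]>8: print("pin",ce[i],st[i,4],np.nanmean(w[l==i],0).round(4),np.nanmean(p[l==i],0).round(4))
t=(w[...,2]>.025)&(w[...,2]<.034)&(np.hypot(w[...,0]-.518,w[...,1]+.2505)<.05)
q=w[t];print(cv2.minAreaRect((q[:,:2]*1000).astype(np.float32)),len(q))
E
python3 hold.py
```

```text
[ 0.58552685 -0.25382854  0.1969686 ] [ 0.58591636 -0.25177195  0.19718482] [ 1.59134927e-02  9.99871354e-01  2.60406579e-04 -1.99220166e-03] [-0.034 -0.02  -0.044  0.022 -0.015  0.008  0.001]
dot tool [ 0.00498554  0.00352835 -0.02637595] 365 [299.60821918 287.96986301]
top plane tilt [-0.00274378 -0.01158032 -0.02600979]
blue y [-0.02633004 -0.02578505  0.02634876  0.02721274] x max [0.02941644 0.02956628 0.02983977] z [-0.00876201  0.00264275]
pin [266.5  97.5] 24 [ 0.5001 -0.2629  0.0379] [ 0.0845 -0.0119  0.1594]
pin [298.   97.5] 26 [ 0.501  -0.2352  0.0381] [0.0845 0.0158 0.1592]
pin [282.  138.5] 26 [ 0.536  -0.2504  0.0379] [0.0489 0.0018 0.1593]
((516.69921875, -250.27981567382812), (44.035369873046875, 57.11806869506836), 88.1914291381836) 2961
```

>>> carry_out --deltas '[[1,[0.01,0,0],0],[1,[0.02,0,0],0],[1,[0.02,0,0.02],0],[1,[0.012,0,0.03],0],[1,[0.007,0,0.03],0],[1,[0,0,0.03],0],[1,[0,0,0.016],0],[1,[0,0,0],0]]'

```text
time_s: 7.5
ee_pos: [0.5155, -0.2479, 0.0709]
orientation: [0.013, 1.0, 0.001, -0.003]
wrist_force: [0.4, 0.7, -3.0]
gripper_width: 0.618
gripper_force: 42.9
```

>>> carry_out --deltas '[[1,[0,0,0],0],[1,[0,0,0],0],[1,[0,0,0],0],[1,[0,0,0],0],[1,[0,0,0],0],[1,[0,0,0],0],[1,[0,0,0],0],[1,[0,0,0],0]]'

```text
time_s: 8.3
ee_pos: [0.5181, -0.2504, 0.0732]
orientation: [0.013, 1.0, 0.0, -0.0]
wrist_force: [0.5, -1.0, -2.3]
gripper_width: 0.625
gripper_force: 42.9
```

Run:
```python
from fit2 import *
from rig import monitor,capture
s=monitor.observe();print(s["ee_pos"],s["orientation"],s["qvel"].round(3))
for n in("scene","side"):
    c=capture(n);w=cloud(c);im=c["image"].astype(int)
    r=(im[...,0]>im[...,1]*1.6)&(im[...,0]>60)&(np.hypot(w[...,0]-.51,w[...,1]+.25)<.04)&(w[...,2]>.08)
    print(n,"dot",np.nanmean(w[r],0),r.sum())
print(monitor.observe()["ee_pos"])
```

```text
[ 0.51806701 -0.25039323  0.07321387] [ 1.34852592e-02  9.99909065e-01  7.01434797e-05 -6.62335127e-05] [0.    0.001 0.    0.    0.002 0.001 0.001]
scene dot [ 0.51467921 -0.2460498   0.10253792] 7
side dot [ 0.51420137 -0.24683951  0.10010829] 17
[ 0.51808645 -0.25036367  0.0731962 ]
```

```bash
python3 hold.py 2>&1 | head -5
python3 - <<'E'
from h import *
from rig import monitor,capture
s=monitor.observe();c=capture("side");w=cloud(c);im=c["image"]
P=topix(c,[.517,-.25,.06])[0].astype(int);print(P)
a=im[P[1]-60:P[1]+60,P[0]-80:P[0]+80,::-1];cv2.imwrite("pics/side4.png",cv2.resize(a,None,fx=5,fy=5,interpolation=cv2.INTER_NEAREST))
E
```

```text
[ 0.51808645 -0.25036367  0.0731962 ] [ 0.51809522 -0.25039467  0.07320149] [ 1.34732563e-02  9.99909225e-01  8.12065882e-05 -7.90004422e-05] [-0.    -0.001 -0.    -0.    -0.001 -0.002  0.001]
dot tool [ 0.00516684  0.00353252 -0.0264252 ] 366 [299.62568306 287.94535519]
top plane tilt [-0.0026825  -0.01010887 -0.0260542 ]
blue y [-0.02640312 -0.02587824  0.02653503  0.02736333] x max [0.02944381 0.02963726 0.03003223] z [-0.00869763  0.00266086]
((495.99322509765625, -249.46424865722656), (44.04130172729492, 16.892578125), 88.37620544433594) 1793
[318 323]
```

View pics/side4.png

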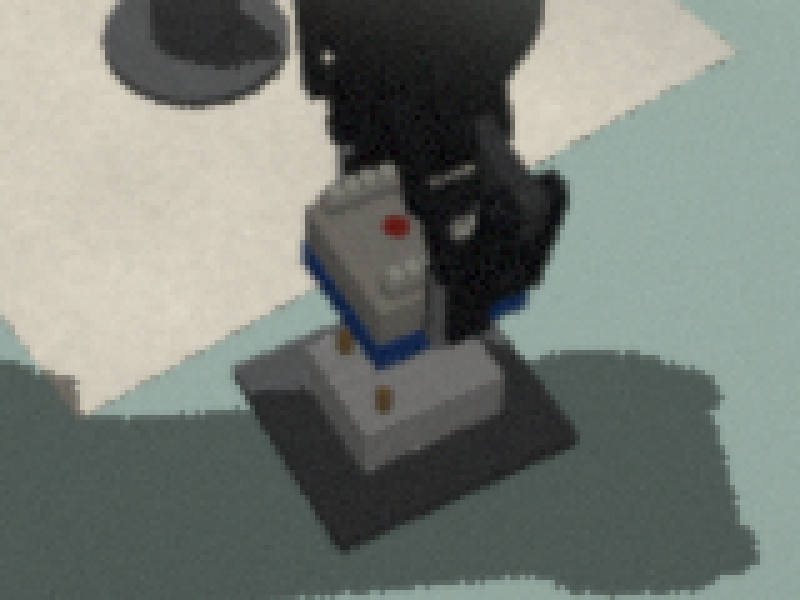

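The side crop shows the cast held above the block, with the two rear pins at (345,340) and (383,400) standing just behind and below the blue base. It needs about 2 mm more toward the back.

>>> carry_out --deltas '[[1,[0.001,0,0.003],0.3],[1,[0.001,0,0.005],0],[1,[0,0,0.006],0],[1,[0,0,0.006],0],[1,[0,0,0.004],0],[1,[0,0,0.002],0],[1,[0,0,0],0],[1,[0,0,0],0]]'

```text
time_s: 9.3
ee_pos: [0.5163, -0.2504, 0.0473]
orientation: [0.016, 1.0, -0.0, 0.0]
wrist_force: [-0.0, 0.3, -2.3]
gripper_width: 0.624
gripper_force: 43.0
```

>>> carry_out --deltas '[[1,[0,0,0],0],[1,[0,0,0.001],0],[1,[0,0,0.001],0],[1,[0,0,0.001],0],[1,[0,0,0.001],0],[1,[0,0,0],0],[1,[0,0,0],0],[1,[0,0,0],0]]'

```text
time_s: 10.1
ee_pos: [0.5161, -0.2503, 0.0433]
orientation: [0.016, 1.0, 0.0, 0.0]
wrist_force: [0.6, -0.5, -2.6]
gripper_width: 0.622
gripper_force: 43.0
```

>>> carry_out --deltas '[[1,[0,0,0.001],0],[1,[0,0,0.001],0],[1,[0,0,0.001],0],[1,[0,0,0.001],0],[1,[0,0,0],0],[1,[0,0,0],0],[1,[0,0,0],0],[1,[0,0,0],0]]'

```text
time_s: 10.9
ee_pos: [0.5162, -0.2503, 0.0393]
orientation: [0.016, 1.0, 0.0, 0.0]
wrist_force: [-0.5, -0.2, -2.7]
gripper_width: 0.623
gripper_force: 43.0
```

No contact force, and the underside is already below the pin tips, so the pins are entering the holes.

>>> carry_out --deltas '[[1,[0,0,0.001],0],[1,[0,0,0.001],0],[1,[0,0,0.001],0],[1,[0,0,0.001],0],[1,[0,0,0],0],[1,[0,0,0],0],[1,[0,0,0],0],[1,[0,0,0],0]]'

```text
time_s: 11.7
ee_pos: [0.5162, -0.2504, 0.0353]
orientation: [0.016, 1.0, 0.0, 0.0]
wrist_force: [-0.4, -0.5, -3.0]
gripper_width: 0.625
gripper_force: 43.0
```

>>> carry_out --deltas '[[1,[0,0,0.001],0],[1,[0,0,0.001],0],[1,[0,0,0],0],[1,[0,0,0],0],[1,[0,0,0],0],[1,[0,0,0],0],[1,[0,0,0],0],[1,[0,0,0],0]]'

```text
time_s: 12.5
ee_pos: [0.5161, -0.2503, 0.0333]
orientation: [0.016, 1.0, 0.0, 0.0]
wrist_force: [-0.0, -0.2, -2.2]
gripper_width: 0.625
gripper_force: 43.1
```

>>> carry_out --deltas '[[1,[0,0,0.0005],0],[1,[0,0,0.0005],0],[1,[0,0,0],0],[1,[0,0,0],0],[1,[0,0,0],0],[1,[0,0,0],0],[1,[0,0,0],0],[1,[0,0,0],0]]'

```text
time_s: 13.3
ee_pos: [0.5162, -0.2504, 0.033]
orientation: [0.016, 1.0, 0.0, 0.0]
wrist_force: [-1.9, 1.2, 5.1]
gripper_width: 0.625
gripper_force: 43.9
```

>>> carry_out --deltas '[[0.3,[0,0,0],0],[0.2,[0,0,0],0],[0,[0,0,0],0],[0,[0,0,0],0],[0,[0,0,0],0],[0,[0,0,-0.005],0],[0,[0,0,-0.01],0],[0,[0,0,-0.02],0]]'

```text
time_s: 14.1
ee_pos: [0.5153, -0.25, 0.0672]
orientation: [0.016, 1.0, 0.0, -0.001]
wrist_force: [0.7, 0.7, -0.2]
gripper_width: 1.001
gripper_force: 0.0
```

>>> carry_out --deltas '[[0,[0,0,-0.03],0],[0,[0,0,-0.03],0],[0,[0,0,-0.03],0],[0,[0,0,-0.025],0],[0,[-0.01,0,-0.015],0],[0,[-0.02,0,0],0],[0,[0,0,0],0],[0,[0,0,0],0]]'

```text
time_s: 14.9
ee_pos: [0.5456, -0.2511, 0.1974]
orientation: [0.016, 1.0, 0.0, -0.0]
wrist_force: [-1.1, 0.4, -0.1]
gripper_width: 1.0
gripper_force: 0.0
```

```bash
cat > look.py <<'E'
from fit2 import *
from rig import monitor,capture
s=monitor.observe();c=capture("wrist");np.savez("w5.npz",**c);w=cloud(c,s);im=c["image"].astype(int)
print(s["ee_pos"],s["orientation"])
fit(w,im,(.517,-.25),.03)
near=np.hypot(w[...,0]-.510,w[...,1]+.25)<.01
A=w[near&(np.abs(w[...,2]-.06)<.006)];print("plaster z",np.median(A[:,2]),np.linalg.lstsq(np.c_[A[:,:2]-[.51,-.25],np.ones(len(A))],A[:,2],rcond=None)[0])
# gauge
g=(np.hypot(w[...,0]-.541,w[...,1]+.042)<.035)
for a,b in((.052,.066),(.07,.1),(.1,.14),(.145,.16)):
    q=w[g&(w[...,2]>a)&(w[...,2]<b)];
    if len(q): print(a,b,len(q),q.min(0).round(4),q.max(0).round(4))
cv2.imwrite("pics/wrist5.png",c["image"][:,:,::-1])
for n in("scene","side"):
    c=capture(n);w=cloud(c);fit(w,c["image"].astype(int),(.517,-.25),.03)
    g=(np.hypot(w[...,0]-.541,w[...,1]+.042)<.035)
    for a,b in((.052,.066),(.075,.14),(.145,.16)):
        q=w[g&(w[...,2]>a)&(w[...,2]<b)];
        if len(q): print(n,a,b,len(q),q.min(0).round(4),q.max(0).round(4),cv2.minEnclosingCircle((q[:,:2]*1000).astype(np.float32)))
E
python3 look.py
```

```text
[ 0.54563842 -0.25114649  0.19743612] [ 1.59594424e-02  9.99872590e-01  7.59435519e-05 -3.05910572e-04]
rect ((516.9659423828125, -249.94400024414062), (54.14741516113281, 60.22648239135742), 88.29551696777344) 3965 dot [ 0.5113 -0.2465  0.0594] 89
plaster z 0.05908297029312376 [0.00111578 0.00856841 0.0590696 ]
0.052 0.066 1267 [ 0.5217 -0.0594  0.052 ] [ 0.5619 -0.0202  0.0659]
0.07 0.1 720 [ 0.5312 -0.0502  0.0703] [ 0.5513 -0.0339  0.0999]
0.1 0.14 407 [ 0.5318 -0.0498  0.1   ] [ 0.5501 -0.0385  0.1187]
rect ((517.3165283203125, -249.1293182373047), (55.30569839477539, 64.33011627197266), 87.45384216308594) 541 dot [ 0.5104 -0.2456  0.0613] 7
scene 0.052 0.066 111 [ 0.5241 -0.0571  0.0523] [ 0.563  -0.0188  0.0659] ((542.8086547851562, -37.65172576904297), 20.195049285888672)
scene 0.075 0.14 185 [ 0.5365 -0.047   0.0752] [ 0.5539 -0.0278  0.1398] ((543.847900390625, -37.29261016845703), 11.105914115905762)
scene 0.145 0.16 54 [ 0.5345 -0.0478  0.145 ] [ 0.5553 -0.0288  0.1533] ((544.5170288085938, -38.36891555786133), 10.921813011169434)
rect ((517.2605590820312, -252.08169555664062), (53.411582946777344, 60.53229522705078), 87.53236389160156) 1057 dot [ 0.5119 -0.2469  0.0599] 17
side 0.052 0.066 173 [ 0.5215 -0.0602  0.0522] [ 0.5606 -0.0199  0.066 ] ((541.0518798828125, -39.973609924316406), 20.394636154174805)
side 0.075 0.14 233 [ 0.5318 -0.0507  0.075 ] [ 0.5508 -0.0301  0.1398] ((540.3876953125, -40.31545639038086), 11.14348316192627)
side 0.145 0.16 53 [ 0.5333 -0.0489  0.1452] [ 0.5498 -0.0315  0.1515] ((541.6580200195312, -40.188995361328125), 8.98556900024414)
```

View pics/wrist5.png

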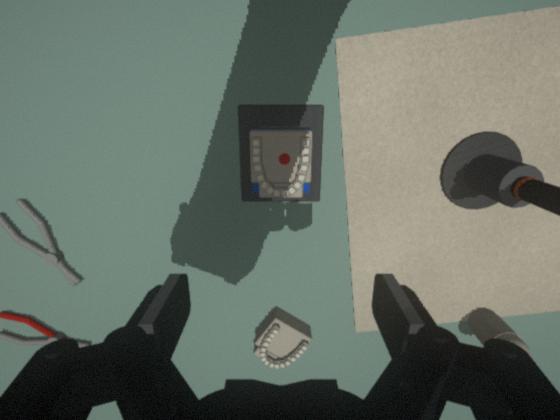

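The wrist picture shows the cast seated squarely on the stand, dot at (284,159), and plaster z of 0.059 as expected. The gauge stands in its rack at (515,185), and its axis measures (0.5415, -0.040).

>>> carry_out --deltas '[[0,[0.003,0.025,0],0],[0,[0.003,0.04,0],0],[0,[0.003,0.045,0],0],[0,[0.002,0.045,0],0],[0,[0,0.035,0],0],[0,[0,0.021,0],0],[0,[0,0,0],0],[0,[0,0,0],0]]'

```text
time_s: 15.85
ee_pos: [0.5414, -0.0409, 0.1972]
orientation: [0.016, 1.0, -0.0, -0.0]
wrist_force: [0.3, -0.9, -1.1]
gripper_width: 0.998
gripper_force: 0.0
```

>>> carry_out --deltas '[[0,[0,0,0],0],[0,[0,0,0],0],[0,[0,0,0],0],[0,[0,0,0],0],[0,[0,0,0],0],[0,[0,0,0],0],[0,[0,0,0],0],[0,[0,0,0],0]]'

```text
time_s: 16.65
ee_pos: [0.5419, -0.04, 0.1973]
orientation: [0.016, 1.0, 0.0, -0.0]
wrist_force: [0.9, -0.4, -0.9]
gripper_width: 1.0
gripper_force: 0.0
```

```bash
cat > g.py <<'E'
from h import *
from rig import monitor,capture
s=monitor.observe();c=capture("wrist");np.savez("w6.npz",**c);w=cloud(c,s)
print(s["ee_pos"],s["orientation"])
g=(np.hypot(w[...,0]-.541,w[...,1]+.040)<.035)
for a,b in((.05,.063),(.063,.067),(.07,.1),(.1,.145),(.147,.156)):
    q=w[g&(w[...,2]>a)&(w[...,2]<b)]
    if len(q)>3: print(a,b,len(q),q.min(0).round(4),q.max(0).round(4),cv2.minEnclosingCircle((q[:,:2]*1000).astype(np.float32)))
E
python3 g.py
```

```text
[ 0.54191135 -0.04003101  0.19727617] [ 1.60411657e-02  9.99871332e-01  3.29868074e-05 -1.87753073e-06]
0.05 0.063 225 [ 0.5218 -0.0581  0.0502] [ 0.5563 -0.0194  0.063 ] ((541.4148559570312, -38.60313034057617), 19.810394287109375)
0.063 0.067 714 [ 0.5219 -0.0578  0.063 ] [ 0.5569 -0.0195  0.067 ] ((541.486572265625, -38.46747970581055), 19.56748390197754)
0.07 0.1 255 [ 0.5315 -0.0487  0.0703] [ 0.5424 -0.0287  0.0999] ((540.5150756835938, -38.678077697753906), 10.087088584899902)
0.1 0.145 593 [ 0.5313 -0.0487  0.1001] [ 0.5449 -0.0285  0.145 ] ((541.1673583984375, -38.6300048828125), 10.200139045715332)
0.147 0.156 513 [ 0.5331 -0.0471  0.147 ] [ 0.5496 -0.0302  0.1506] ((540.8667602539062, -38.47560501098633), 8.961136817932129)
```

>>> carry_out --deltas '[[0,[0.0005,0.0014,0.01],0],[0,[0,0,0.02],0],[0,[0,0,0.025],0],[0,[0,0,0.025],0],[0,[0,0,0.02],0],[0,[0,0,0.009],0],[0,[0,0,0],0],[0,[0,0,0],0]]'

```text
time_s: 17.5
ee_pos: [0.5419, -0.0386, 0.0887]
orientation: [0.016, 1.0, 0.0, 0.0]
wrist_force: [0.9, -1.0, 0.3]
gripper_width: 0.996
gripper_force: 0.0
```

>>> carry_out --deltas '[[0.3,[0,0,0],0],[0.5,[0,0,0],0],[0.65,[0,0,0],0],[0.72,[0,0,0],0],[0.76,[0,0,0],0],[1,[0,0,0],0],[1,[0,0,0],0],[1,[0,0,0],0]]' --newtons 50

```text
time_s: 18.3
ee_pos: [0.5416, -0.0388, 0.0886]
orientation: [0.016, 1.0, 0.0, 0.0]
wrist_force: [-1.2, -0.2, 4.1]
gripper_width: 0.219
gripper_force: 48.8
```

```bash
python3 -c "
from rig import monitor;s=monitor.observe();print({k:s[k] for k in('ee_pos','orientation','wrist_force','moment','gripper_width','gripper_force')})"
```

```text
{'ee_pos': array([ 0.54160451, -0.03879255,  0.08861015]), 'orientation': array([1.61739135e-02, 9.99869179e-01, 4.20685992e-06, 1.73341159e-04]), 'wrist_force': array([-1.16028653, -0.2458523 ,  4.05282862]), 'moment': array([-0.09337347,  0.24476858, -0.02371889]), 'gripper_width': 0.21911331703343814, 'gripper_force': 48.80542788945604}
```

>>> carry_out --deltas '[[1,[0,0,-0.005],0],[1,[0,0,-0.01],0],[1,[0,0,-0.015],0],[1,[0,0,-0.02],0],[1,[0,0,-0.02],0],[1,[0,0,-0.015],0],[1,[0,0,-0.005],0],[1,[0,0,0],0]]'

```text
time_s: 19.1
ee_pos: [0.5418, -0.0385, 0.1791]
orientation: [0.016, 1.0, 0.0, 0.001]
wrist_force: [-0.4, -0.5, -1.0]
gripper_width: 0.221
gripper_force: 48.8
```

Run:
```python
from h import *
from rig import monitor,capture
s=monitor.observe();c=capture("wrist");np.savez("w7.npz",**c);print(s["ee_pos"],s["wrist_force"],s["gripper_width"])
c1=capture("side");c0=capture("scene");np.savez("side7.npz",**c1);np.savez("scene7.npz",**c0)
o=[]
for cc,h in((c1,75),(c0,75)):
    P=topix(cc,[.5416,-.0388,.12])[0].astype(int);print(P)
    o.append(cv2.resize(cc["image"][max(P[1]-h,0):P[1]+h,P[0]-50:P[0]+50,::-1],(400,600)))
cv2.imwrite("pics/g7.png",np.hstack(o))
for n,cc in(("side",c1),("scene",c0)):
    w=cloud(cc);g=np.hypot(w[...,0]-.5416,w[...,1]+.0388)<.03
    for a,b in((.08,.105),(.105,.12),(.122,.15),(.15,.165)):
        q=w[g&(w[...,2]>a)&(w[...,2]<b)]
        if len(q)>3: print(n,a,b,len(q),np.median(q,0).round(4),q.min(0).round(4),q.max(0).round(4))
```

```text
[ 0.54177853 -0.03854831  0.17908667] [-0.37621249 -0.53192758 -1.01416464] 0.22085089979042033
[275 228]
[228 184]
side 0.105 0.12 9 [ 0.5411 -0.0408  0.1118] [ 0.5383 -0.0439  0.1071] [ 0.5433 -0.039   0.1195]
side 0.122 0.15 56 [ 0.5397 -0.0433  0.135 ] [ 0.5363 -0.0456  0.1226] [ 0.5468 -0.0382  0.1499]
side 0.15 0.165 44 [ 0.5385 -0.0457  0.1593] [ 0.5325 -0.0493  0.151 ] [ 0.5491 -0.0353  0.1649]
scene 0.105 0.12 9 [ 0.5429 -0.037   0.116 ] [ 0.5406 -0.0392  0.1072] [ 0.5456 -0.0338  0.1191]
scene 0.122 0.15 50 [ 0.5438 -0.0368  0.1353] [ 0.5395 -0.0433  0.1222] [ 0.5487 -0.0317  0.1492]
scene 0.15 0.165 36 [ 0.5473 -0.0365  0.1595] [ 0.5417 -0.0461  0.1502] [ 0.5524 -0.0279  0.1646]
```

View pics/g7.png

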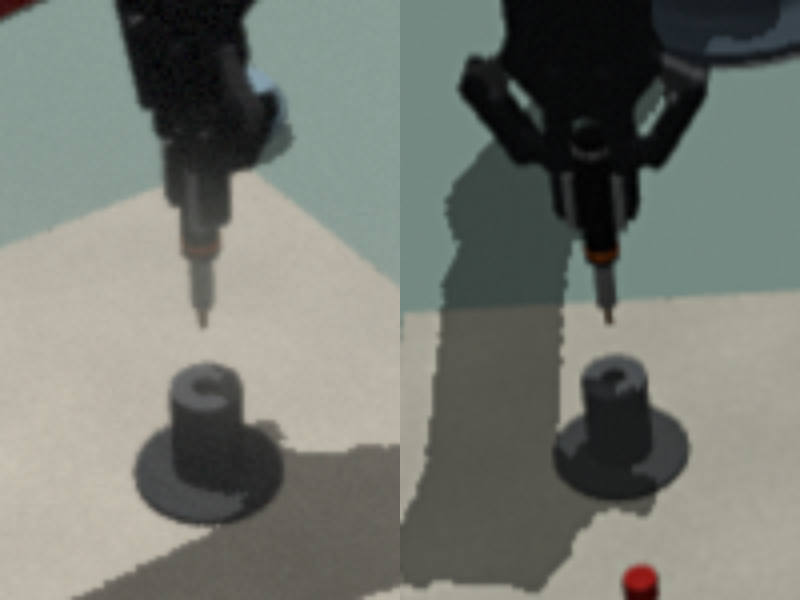

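The picture shows the gauge hanging upright in the fingers, out of the rack. Its tip is at (203,325) in the left half (side) and (609,320) in the right half (scene), right under the TCP.

>>> carry_out --deltas '[[1,[0.003,-0.025,0],0],[1,[0.005,-0.04,0],0],[1,[0.005,-0.045,0],0],[1,[0.005,-0.045,0],0],[1,[0.004,-0.035,0],0],[1,[0.002,-0.019,0],0],[1,[0,0,0],0],[1,[0,0,0],0]]'

```text
time_s: 20.05
ee_pos: [0.5104, -0.246, 0.1774]
orientation: [0.016, 1.0, 0.001, -0.001]
wrist_force: [-0.3, 0.1, -1.1]
gripper_width: 0.219
gripper_force: 49.0
```

>>> carry_out --deltas '[[1,[0,0,0.005],0],[1,[0,0,0.01],0],[1,[0,0,0.01],0],[1,[0,0,0.007],0],[1,[0,0,0.004],0],[1,[0,0,0],0],[1,[0,0,0],0],[1,[0,0,0],0]]'

```text
time_s: 20.85
ee_pos: [0.511, -0.247, 0.1427]
orientation: [0.016, 1.0, -0.0, 0.0]
wrist_force: [0.5, -0.1, -1.2]
gripper_width: 0.221
gripper_force: 48.9
```

```bash
cat > t.py <<'E'
from h import *
from rig import monitor,capture
import sys
s=monitor.observe();print(s["ee_pos"],s["orientation"],s["wrist_force"],s["gripper_width"])
c1=capture("side");c0=capture("scene");o=[]
for n,cc in(("side",c1),("scene",c0)):
    P=topix(cc,[.5113,-.2464,.075])[0].astype(int)
    o.append(cv2.resize(cc["image"][P[1]-45:P[1]+45,P[0]-30:P[0]+30,::-1],(400,600)))
    w=cloud(cc);im=cc["image"].astype(int);g=np.hypot(w[...,0]-.5113,w[...,1]+.2464)<.03
    r=(im[...,0]>im[...,1]*1.7)&(im[...,0]>60)&g&(w[...,2]<.066);print(n,"dot",w[r].mean(0).round(4) if r.any() else 0,r.sum())
    for a,b in((.064,.082),(.084,.115),(.115,.13)):
        q=w[g&(np.hypot(w[...,0]-.5113,w[...,1]+.2464)<.012)&(w[...,2]>a)&(w[...,2]<b)]
        if len(q)>3: print(a,b,len(q),np.median(q,0).round(4),q.min(0).round(4),q.max(0).round(4))
cv2.imwrite(f"pics/{sys.argv[1]}.png",np.hstack(o))
E
python3 t.py t8
```

```text
[ 0.51101245 -0.24695393  0.14265364] [ 1.61423078e-02  9.99869620e-01 -1.12375713e-04  3.94416983e-04] [ 0.45704969 -0.06823373 -1.15521687] 0.2211184726862776
side dot [ 0.5115 -0.247   0.0606] 16
0.064 0.082 11 [ 0.5111 -0.2485  0.076 ] [ 0.5079 -0.25    0.0657] [ 0.5138 -0.2355  0.0797]
0.084 0.115 80 [ 0.5092 -0.2515  0.0995] [ 0.5056 -0.2535  0.0841] [ 0.5162 -0.2453  0.1142]
0.115 0.13 50 [ 0.5065 -0.2546  0.1247] [ 0.5014 -0.2576  0.1186] [ 0.5198 -0.2452  0.13  ]
scene dot [ 0.5096 -0.2459  0.0607] 7
0.064 0.082 6 [ 0.5109 -0.2458  0.0774] [ 0.5099 -0.2486  0.0723] [ 0.5132 -0.2434  0.0793]
0.084 0.115 52 [ 0.5145 -0.2447  0.1014] [ 0.507  -0.2518  0.0856] [ 0.519  -0.2398  0.1148]
0.115 0.13 27 [ 0.518  -0.2433  0.1254] [ 0.509  -0.2532  0.1183] [ 0.5229 -0.2355  0.1298]
```

View pics/t8.png

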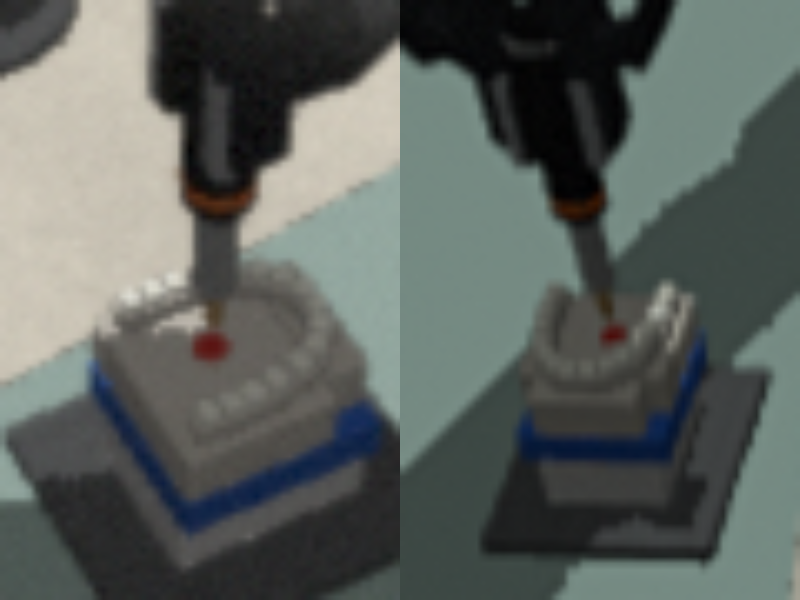

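The tip stands just above the dot in both halves: tip (213,320) over dot (210,347) from the side, and tip (605,308) by dot (613,333) from the scene camera. Their measured x and y agree to within about 1 mm.

>>> carry_out --deltas '[[1,[0,0,0.002],0],[1,[0,0,0.002],0],[1,[0,0,0.002],0],[1,[0,0,0.002],0],[1,[0,0,0.001],0],[1,[0,0,0.001],0],[1,[0,0,0],0],[1,[0,0,0],0]]'

```text
time_s: 21.75
ee_pos: [0.5108, -0.2468, 0.1324]
orientation: [0.016, 1.0, 0.0, 0.0]
wrist_force: [-0.2, -0.1, 0.8]
gripper_width: 0.222
gripper_force: 49.0
```

>>> carry_out --deltas '[[1,[0,0,0.001],0],[1,[0,0,0.001],0],[1,[0,0,0],0],[1,[0,0,0],0],[1,[0,0,0],0],[1,[0,0,0],0],[1,[0,0,0],0],[1,[0,0,0],0]]'

```text
time_s: 22.55
ee_pos: [0.5108, -0.2468, 0.1303]
orientation: [0.016, 1.0, 0.0, 0.0]
wrist_force: [-0.1, 0.1, 1.8]
gripper_width: 0.219
gripper_force: 49.1
```

```bash
cat > f.py <<'E'
from rig import monitor,capture
import numpy as np
F=[];Z=[]
for i in range(8):
    s=monitor.observe();F.append(s["wrist_force"]);Z.append(s["ee_pos"]);capture("side")
print(np.mean(F,0),np.std(F,0),np.mean(Z,0))
E
python3 f.py
```

```text
[-0.50497942  0.46615256  1.16544372] [0.51134971 0.68647783 0.49671321] [ 0.51076019 -0.24676314  0.13026945]
```

>>> carry_out --deltas '[[1,[0,0,0.001],0],[1,[0,0,0.0007],0],[1,[0,0,0],0],[1,[0,0,0],0],[1,[0,0,0],0],[1,[0,0,0],0],[1,[0,0,0],0],[1,[0,0,0],0]]'

```text
time_s: 23.75
ee_pos: [0.5107, -0.2468, 0.1286]
orientation: [0.016, 1.0, 0.0, 0.0]
wrist_force: [0.0, 0.5, 2.0]
gripper_width: 0.222
gripper_force: 49.1
```

```bash
python3 f.py; python3 t.py t9
```

```text
[-0.44117174  0.19458116  1.90931249] [0.47577454 0.34538695 0.54237555] [ 0.51074634 -0.24677296  0.12856586]
[ 0.51073538 -0.24676426  0.12855041] [ 1.60868242e-02  9.99870597e-01  4.73545352e-05 -1.83308162e-05] [-0.63790731  0.95729445  1.94580669] 0.22117132473116236
side dot [ 0.5107 -0.2479  0.0607] 11
0.064 0.082 35 [ 0.5088 -0.2499  0.0757] [ 0.5057 -0.253   0.0646] [ 0.514  -0.235   0.0818]
0.084 0.115 89 [ 0.508  -0.252   0.1062] [ 0.5019 -0.2575  0.0852] [ 0.5209 -0.2406  0.1149]
0.115 0.13 33 [ 0.5035 -0.2502  0.1192] [ 0.5015 -0.2567  0.1153] [ 0.517  -0.2368  0.1293]
scene dot [ 0.5129 -0.2445  0.0628] 5
0.064 0.082 20 [ 0.5141 -0.2448  0.0738] [ 0.5082 -0.2537  0.0643] [ 0.5177 -0.2398  0.08  ]
0.084 0.115 57 [ 0.5155 -0.2434  0.0999] [ 0.5068 -0.255   0.0844] [ 0.5207 -0.2364  0.1148]
0.115 0.13 43 [ 0.5175 -0.2436  0.1207] [ 0.503  -0.2552  0.1154] [ 0.5213 -0.2356  0.1298]
```

View pics/t9.png

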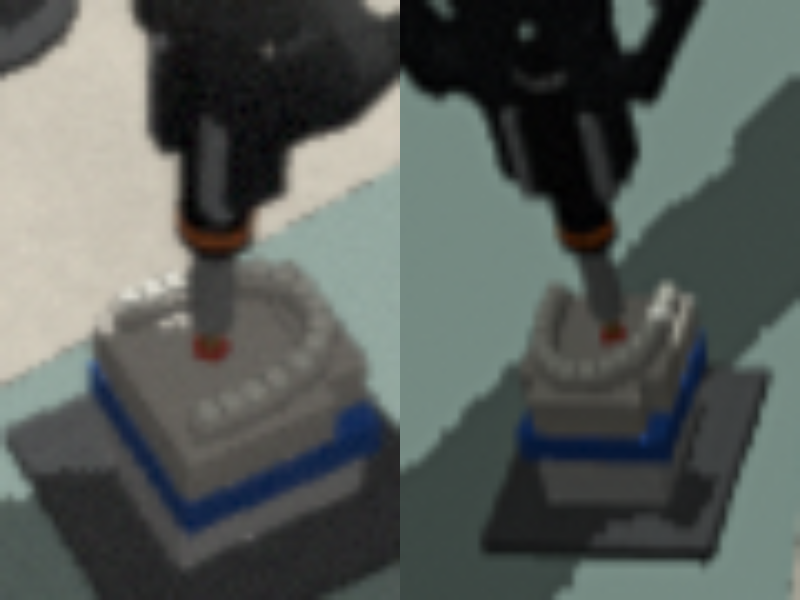

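The tip rests on the middle of the dot in both halves, at (211,343) from the side and (611,328) from the scene camera. Contact force is about 2.8 N and the travel about 5 mm, which is half. The cast is still seated, so I'm handing the job in.

```bash
python3 -c "from rig import ticket;print(ticket.close_job())"
```

```text
the job is handed in; nothing more can be done
None
```

The job is handed in: the cast is fully seated on the stand's pins and released, and the gauge is held upright on the red dot with its tip pressed in about 5 mm at about 2.8 N (both estimated, since the plunger itself has no readout).

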